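# Shut and bolt the deck hatch

## Robot

A 6-joint arm with a two-finger parallel gripper is mounted at the origin on the work surface. World frame = base frame: x ahead of the robot, y to its left, z up, the work surface at z = 0. Lengths are in mm, angles in rad, forces in N, time in s.
With the tool pointing down it reaches from about 275 to 1000 mm from the base axis. Payload 8.4 kg.
Tool frame: the origin (TCP) lies at the centre of the arm's flange, where the gripper is bolted on; the fingertips stand r.tip_extent ahead of it and the grasp point (between the pads) lies 155 mm ahead of it (r.tip_extent is the distance from the TCP to the fingertips, in mm); z points along the fingers, y is the direction in which the jaws open and shut (so a half turn about z gives the same grasp; the last joint's range is limited). The gripper opens to 85 mm and grips with 20 to 120 N. Pads are 22 mm wide; open, the fingers measure 114 mm over their backs; the gripper's body (76 mm by 85 mm) begins 54 mm behind the grasp point. The pads swing forward as they close: fully open they stand 13 mm farther back than shut.
Start: joints at [1.112, 0.353, 1.633, -0, 1.155, -0.002], TCP at [275.674, 560.922, 404.681] pointing down, gripper open.
Joint ranges: [-2.63, 2.63], [-0.92, 2.1], [0.06, 2.66], [-1.3, 4.44], [0, 2.69], [-3.02, 3.02]. Speed limits (rad/s): [2.22, 2.22, 2.79, 3.14, 3.14, 3.14].

## Interface

Orientations are given as [roll, pitch, yaw] about the fixed x, y, z axes, in that order (R = Rz(yaw) Ry(pitch) Rx(roll)).
In Python, from rig import sense, grab_frame, job, r gives the robot as it stands. The module is installed in compiled form; this text tells all that it offers.
- The arm moves only by the shell command python3 -m creep 'ROWS' [FORCE]. ROWS is JSON, a list of rows, each a list of 7 numbers: the turn, a rotation vector about the tool's x, y, z in rad, then the shift along the tool's x, y, z in mm, then the closure, from 0 (fully open) to 1 (shut). In form: [[wx, wy, wz, dx, dy, dz, fingers], ...]. A call has 1 to 10 rows; each row shifts and turns the pose as measured when the row begins, along the tool's axes as they then stand; what a row does not reach is not made up. A row lasts 1/12 s, in which the tool goes at most 41.7 mm and 7.16 degrees, less where a joint would pass 70% of its speed; a pose out of reach is approached as far as the arm can. A call with a gripper value outside its range is refused whole. The fingers move at their own pace and stop on an object; FORCE is the grip in N (left out, the last holds). Time passes only in rows, so rows that do not move let the fingers close. It gives the time, the measured TCP pose, the force and the opening at its end, in the units of the state.
- sense(): the state, without advancing time (a new reading comes with each control period).
- grab_frame(name): name is "scene" or "top" or "wrist"; returns a dict with "color" (400x640x3 uint8, red, green, blue), "mtx" (3x3 intrinsics, pixels), "T" (4x4, takes a point from camera to world coordinates). Camera axes: x right, y down, z forward; pixel columns grow to the right and rows downward; lengths in mm; the calibration is good to about 2 mm. A picture is of the moment at which its call begins. There is no depth.
- job.sign_off(): hands the job in, once; it reports no verdict.
The state is a dict: "clock": time; "qpos": joint angles; "qvel": joint speeds; "joint_efforts": joint torques, N m; "eef_pos": TCP position; "tcp_rot": TCP orientation; "contact_force": force on the tool from outside, world axes, zero at the start; "wrist_torque": the same for the moment, N m; "opening": opening from 0.0 (shut) to 1.0 (fully open).
Only numpy, scipy, OpenCV 4.12 (cv2) and the standard library are available. Lean on these libraries where they do the work, as an engineer would, in place of code of your own. Each camera call takes 0.05 s, during which the arm holds its last target.

## Task

Push the open hatch lid on the mahogany deck section down with your fingertips until it is flush with the deck, then push the red tab of the bolt fully home so that the hatch is bolted shut. Only push, do not pick anything up; do not push the bolt while the lid is still up, do not shove the deck section along the bench, and leave everything else as it stands.

Things in the scene. Friction and masses are not known exactly. Their poses are not given: they have to be found in the camera images.
- deck: the deck section: mahogany panel with white seams on a box frame, 360 (x) x 400 (y) x 90 high, 5 kg, standing loose on the bench. Origin at the centre of its underside; z up. The square hatch opening spans its x -110..110, y -80..120; the lid is hinged along the opening's +y side, the bolt sits on the deck along its -y side
- hinge_mid (a point): middle of the lid's hinge line, at deck x 0, y 120, z 90 (the deck's top surface); the hinge line runs along the deck's x. Moves and turns with the deck
- hatch_lid (a joint): angle in rad of the hatch lid (light wood, dark seams): 0 = shut, outer face flush with the deck (z 90); grows as the lid swings up about the hinge line, 1.6 at most; starts 0.7 to 1.25. Lid 216 wide (along deck x), 198 from hinge line to free edge, 18 thick, about 0.45 kg. Stiff hinge (about 0.8 N m of friction): the lid stays where it is left; 2 to 9 N near the free edge move it
- lid_edge (a point): middle of the lid's free edge, on the outer (seamed) face, 198 from the hinge line. At lid angle t a point of that face at distance r from the hinge is at deck y 120 - r cos t, z 90 + r sin t; the face looks towards deck (y sin t, z cos t), away from the bolt. A brass keeper loop 20 high, 174 to 186 from the hinge at deck x -45..-15, and the brass bolt plate block nothing
- deck_bolt (a joint): barrel bolt travel in m: 0 = drawn back, 0.045 = fully home against its stop, its rod through the lid's keeper. It slides along the deck's +y (towards the lid) and starts at 0 to 0.012; about 2 N of friction, no spring, stays where it is left
- bolt_tab (a point): middle of the top of the bolt's red upright thumb tab: 34 wide along deck x, 8 thick along y, reaching from 4 to 32 above the deck; at travel q it is at deck x -30, y -142 + q (mm), z 122. Moves with the bolt
- cleat: brass mooring cleat, 112 long, 24 wide, 38 high, lying loose on the deck section near its -y, +x corner; origin at the centre of its underside. To be left alone
- wax_tin: small round tin with a blue band, 54 diameter, 42 high, standing loose on the deck section near its +y, +x corner; origin at the centre of its underside. To be left alone
- mallet: wooden mallet lying on the bench, head 65 x 115 x 68, handle 28 thick, 270 long overall; origin under the head's handle side. To be left alone
- glue: glue bottle with yellow label and red cap, 60 diameter, 150 high, standing on the bench; origin at the centre of its underside. To be left alone
- screwdriver: screwdriver lying on the bench; origin under its middle. To be left alone
- sanding_block: cork sanding block 120 x 65 x 25 on the bench; origin at the centre of its underside. To be left alone
- propeller: three-bladed brass boat propeller, 165 diameter, hub 44 diameter and 50 high, lying on the bench; origin at the centre of the hub's underside. To be left alone
- mug: blue mug, 76 diameter, 90 high, on the bench; origin at the centre of its underside. To be left alone

How it is judged (in metres and radians):
On the way, in this order (a step that is already met when the one before it is completed fails the run):
1. the lid is shut flush while the bolt is still drawn back (value of joint hatch_lid below 0.03 rad and value of joint deck_bolt below 0.022 m), for 0.2 s.
2. the bolt is pushed home with the lid shut (value of joint hatch_lid below 0.03 rad and value of joint deck_bolt above 0.04 m), for 0.2 s.
At the end, for the whole second after the job is handed in: The lid is within 0.03 rad of shut, the bolt is at least 40 of its 45 mm home, the deck section stands at rest within 30 mm of where it started, and each of the other loose things is within 40 mm of where it started (all of step 2 and distance of deck from where it was at the start of the episode below 0.03 m and linear speed of deck below 0.02 m/s and distance of each of cleat, wax_tin, mallet, glue, screwdriver, sanding_block, propeller, mug from where it was at the start of the episode below 0.04 m); the robot touches nothing.
It fails at once if the bolt is pushed out while the lid is up (value of joint deck_bolt above 0.022 m and value of joint hatch_lid above 0.06 rad).
It fails at once if the deck section is lifted, tipped or shoved more than 30 mm (height (world z) of deck above 0.012 m or angle between deck's own z axis and vertical above 0.08 rad or distance of deck from where it was at the start of the episode above 0.03 m).
It fails at once if another loose thing is lifted, carried or knocked away (more than 40 mm) (distance of any of cleat, wax_tin, mallet, glue, screwdriver, sanding_block, propeller, mug from where it was at the start of the episode above 0.04 m).
It also fails if it takes over 54 s, if anything falls off the work surface, if the arm or the gripper's body presses on something with over 40 N, if the wrist force passes 120 N, or if a joint passes its speed limit or range.

## Working session

There is one attempt and no reset: what is moved stays moved. The work goes in short steps, Python scripts to look and compute and a shell command to move; the robot and the scene stay as the last step left them, time stands still between calls to the robot, and variables do not carry over. Pictures are saved under pics/ and viewed, and the job is handed in when it is done.

```bash
mkdir -p pics
python3 - <<'E'
from rig import sense, grab_frame, job, r
import cv2, numpy as np
print(sense()); print(r.tip_extent)
for n in ("scene","top","wrist"):
    f=grab_frame(n); cv2.imwrite(f"pics/{n}0.png",f["color"][:,:,::-1]); print(n,f["mtx"].tolist(),np.round(f["T"],4).tolist())
    np.savez(f"pics/{n}0.npz",**f)
E
```

```text
{'clock': 0.0, 'qpos': array([ 1.11156435e+00,  3.53648101e-01,  1.63416929e+00, -3.16239742e-05,
        1.15516962e+00, -2.36054696e-03]), 'qvel': array([-0.00130772,  0.00176022,  0.00030471,  0.00010501,  0.0003047 ,
       -0.00067613]), 'joint_efforts': array([-1.46609342e-03, -6.05259275e+01, -3.42057717e+01,  4.74326430e-05,
        9.43038496e-03, -4.84971338e-06]), 'eef_pos': array([275.5877913 , 560.68727278, 403.94649122]), 'tcp_rot': array([-3.14019824e+00,  2.56222831e-05,  2.68473403e+00]), 'contact_force': array([-0.23642024,  0.40697029, -0.42580522]), 'wrist_torque': array([-0.08359601, -0.0047695 ,  0.00512813]), 'opening': 1.0024266139232365}
173.4
scene [[511.75355826040146, 0.0, 325.4208880734706], [0.0, 511.75355826040146, 206.22195380908425], [0.0, 0.0, 1.0]] [[0.5408, 0.7128, -0.4466, 1284.9428], [0.841, -0.4675, 0.2723, -461.8845], [-0.0146, -0.5229, -0.8523, 1496.7068], [0.0, 0.0, 0.0, 1.0]]
top [[361.1825805019694, 0.0, 316.5405877982308], [0.0, 361.1825805019694, 197.45576953948276], [0.0, 0.0, 1.0]] [[-0.0063, -0.9984, 0.0566, 476.69], [-1.0, 0.0067, 0.0071, -3.9605], [-0.0075, -0.0566, -0.9984, 1523.5076], [0.0, 0.0, 0.0, 1.0]]
wrist [[297.32458232500784, 0.0, 314.82112893332715], [0.0, 297.32458232500784, 203.48727632779463], [0.0, 0.0, 1.0]] [[0.4412, 0.8503, 0.287, 202.7045], [0.8974, -0.4173, -0.1432, 596.5116], [-0.002, 0.3208, -0.9472, 374.2208], [0.0, 0.0, 0.0, 1.0]]
```

View pics/scene0.png

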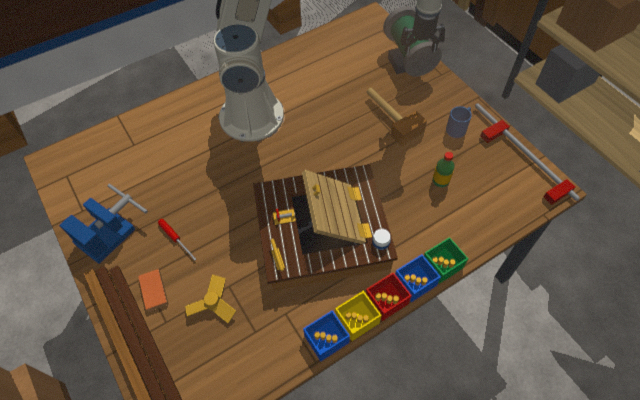

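View pics/top0.png

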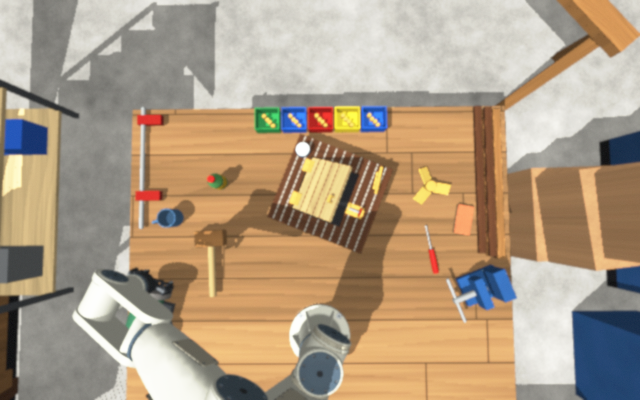

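View pics/wrist0.png

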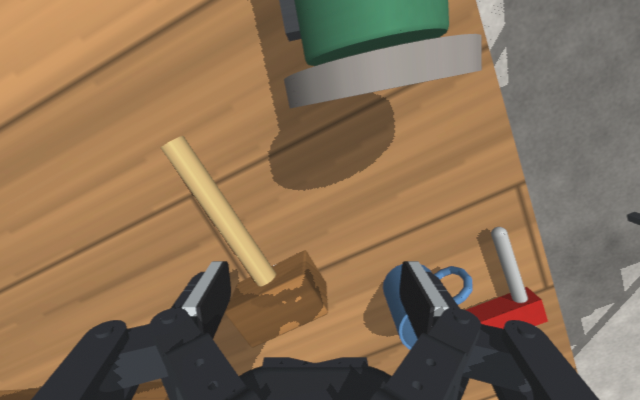

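The scene and top views show the deck near top pixel (333,195), with the lid up, hinges on the left side and the bolt on the right. I'll enlarge both views to measure it.

Run:
```python
import cv2
a=cv2.imread("pics/scene0.png")[150:290,240:410]; cv2.imwrite("pics/sc_crop.png",cv2.resize(a,None,fx=4.2,fy=4.2,interpolation=cv2.INTER_CUBIC))
a=cv2.imread("pics/top0.png")[125:260,255:405]; cv2.imwrite("pics/top_crop.png",cv2.resize(a,None,fx=4.4,fy=4.4,interpolation=cv2.INTER_CUBIC))
```

```text
(no output)
```

View pics/sc_crop.png

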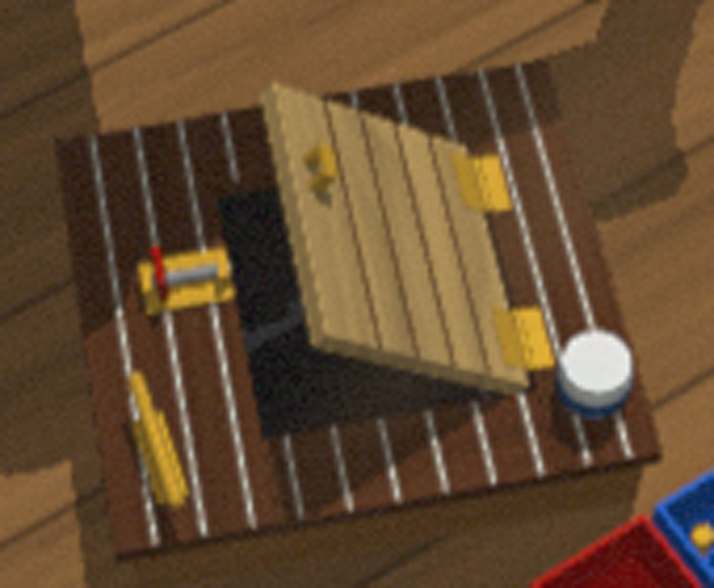

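View pics/top_crop.png

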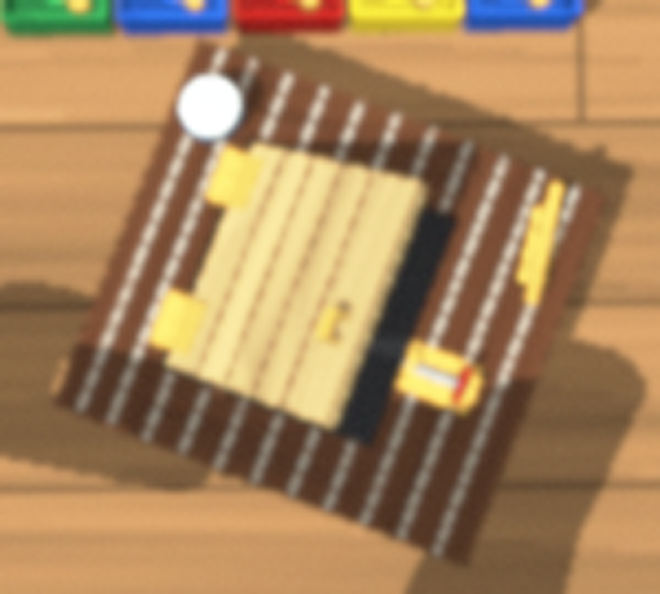

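```bash
cat > fit.py <<'E'
import numpy as np
from scipy.optimize import least_squares
from scipy.spatial.transform import Rotation as R
F={n:dict(np.load(f"pics/{n}0.npz")) for n in("scene","top")}
def proj(n,P):
    T=F[n]["T"]; c=(np.asarray(P)-T[:3,3])@T[:3,:3]; u=c@F[n]["mtx"].T; return u[:,:2]/u[:,2:]
def tri(us,ut):
    f=lambda P:np.r_[proj("scene",[P])[0]-us,proj("top",[P])[0]-ut]
    s=least_squares(f,[550,0,100]); return s.x,np.abs(s.fun).max()
S=lambda u,v:np.array([240+(u+.5)/4.2-.5,150+(v+.5)/4.2-.5]); Tp=lambda u,v:np.array([255+(u+.5)/4.4-.5,125+(v+.5)/4.4-.5])
sc={(-180,-200):S(58,140),(-180,200):S(545,62),(180,200):S(660,458),(180,-200):S(118,552)}
tp={(180,200):Tp(197,42),(180,-200):Tp(605,192),(-180,-200):Tp(468,563),(-180,200):Tp(55,402)}
for k in sc: print(k,tri(sc[k],tp[k]))
lid={-108:(S(275,85),Tp(337,430)),108:(S(322,350),Tp(428,180))}
for k in lid: print("lid",k,tri(*lid[k]))
tab=(S(155,250),Tp(463,384)); print("tab",tri(*tab))
def D(p,a): 
    a=np.asarray(a,float); return np.c_[p[0]+a[:,0]*np.cos(p[2])-a[:,1]*np.sin(p[2]),p[1]+a[:,0]*np.sin(p[2])+a[:,1]*np.cos(p[2]),a[:,2]]
def res(p):
    o=[]
    for n,d in(("scene",sc),("top",tp)):
        o.append(proj(n,D(p,[(x,y,90) for x,y in d]))-np.array(list(d.values())))
    for i,n in enumerate(("scene","top")):
        o.append(proj(n,D(p,[(x,120-198*np.cos(p[3]),90+198*np.sin(p[3])) for x in lid]))-np.array([lid[k][i] for k in lid]))
    return np.concatenate(o).ravel()
best=min((least_squares(res,[560,0,a,.9]) for a in(-2,-1,0,1,2,3)),key=lambda s:s.cost)
if __name__=="__main__":
    p=best.x; print(p,np.round(best.fun.reshape(-1,2),1).tolist())
    print("tab q0,q12",D(p,[(-30,-142,122),(-30,-130,122)]),"hinge",D(p,[(0,120,90)]), "edge",D(p,[(0,120-198*np.cos(p[3]),90+198*np.sin(p[3]))]))
    for q in(0,6,12):
        P=D(p,[(-30,-142+q,122)]);print(q,proj("scene",P),tab[0],proj("top",P),tab[1])
E
python3 fit.py
```

```text
(-180, -200) (array([ 340.6746654 , -165.23692277,   92.02317299]), np.float64(0.47861115166210766))
(-180, 200) (array([486.16001571, 204.41485598,  84.27219111]), np.float64(0.18162636874893678))
(180, 200) (array([817.20308552,  74.35556216,  72.08961729]), np.float64(0.045444574224461576))
(180, -200) (array([ 672.64942072, -296.09486058,   89.17727516]), np.float64(0.031090029754921034))
lid -108 (array([464.94492979, -39.10790572, 214.2516542 ]), np.float64(2.2110887223574878))
lid 108 (array([ 669.40620072, -122.02962506,  206.97038317]), np.float64(0.7897397985717589))
tab (array([ 498.50455031, -160.17109904,  137.433319  ]), np.float64(0.14194510423612883))
[580.12616063 -46.92894485   5.90351516   0.66107651] [[-0.8, 0.0], [0.3, -0.9], [0.9, -1.2], [-0.9, 0.6], [0.4, -2.1], [0.9, -0.2], [-0.3, 0.2], [-0.7, -0.3], [-2.3, 1.1], [-0.8, -1.6], [-1.8, -1.6], [-1.0, 0.0]]
tab q0,q12 [[ 499.63534691 -167.69826589  122.        ]
 [ 504.0827164  -156.55282267  122.        ]] hinge [[624.59985556  64.52548736  90.        ]] edge [[566.67743153 -80.63247382 211.56545192]]
0 [[275.22388837 213.08029408]] [276.52380952 209.14285714] [[361.47493249 211.72522512]] [359.84090909 211.88636364]
6 [[277.12048471 212.75242646]] [276.52380952 209.14285714] [[360.02787719 211.16026035]] [359.84090909 211.88636364]
12 [[279.01583994 212.4247734 ]] [276.52380952 209.14285714] [[358.58116438 210.59542931]] [359.84090909 211.88636364]
```

```bash
python3 -m creep '[[0,0,0,0,0,-30,1],[0,0,0,0,0,-30,1],[0,0,0,-28,-21,0,1],[0,0,0,-28,-21,0,1],[0,0,0,-28,-21,0,1],[0,0,0,-28,-21,0,1],[0,0,0,-28,-21,0,1],[0,0,0,-28,-21,0,1],[0,0,0,-28,-21,0,1],[0,0,0,-28,-21,0,1]]' 40; python3 -c "
from rig import r,sense;print(r.tip_extent,sense()['tcp_rot'])"
```

```text
clock: 0.98
eef_pos: [403.7, 306.4, 464.2]
tcp_rot: [-3.138, -0.001, 2.694]
contact_force: [1.1, -0.4, -0.1]
opening: -0.001
173.4 [-3.13768044e+00 -1.03522796e-03  2.69435838e+00]
```

```bash
python3 -m creep '[[0,0,-0.01,-29,-22,0,1],[0,0,-0.01,-29,-22,0,1],[0,0,-0.01,-29,-22,0,1],[0,0,-0.01,-29,-22,0,1],[0,0,-0.01,-29,-22,0,1],[0,0,-0.01,-29,-22,0,1],[0,0,-0.01,-29,-22,0,1],[0,0,0,-29,-22,0,1],[0,0,0,-29,-22,0,1],[0,0,0,-29,-22,0,1]]'
python3 - <<'E'
from rig import grab_frame
import cv2,numpy as np
f=grab_frame("wrist");cv2.imwrite("pics/w1.png",f["color"][:,:,::-1]);np.savez("pics/wrist1.npz",**f)
f=grab_frame("scene");a=f["color"][100:300,200:440,::-1];cv2.imwrite("pics/s1.png",cv2.resize(a,None,fx=3,fy=3,interpolation=cv2.INTER_CUBIC))
E
```

```text
clock: 1.82
eef_pos: [587.8, -28.0, 464.2]
tcp_rot: [-3.138, -0.002, 2.768]
contact_force: [0.4, 1.1, 0.0]
opening: 0.005
```

View pics/w1.png

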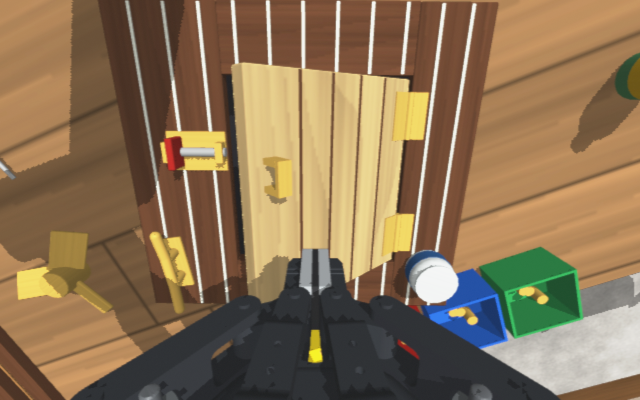

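View pics/s1.png

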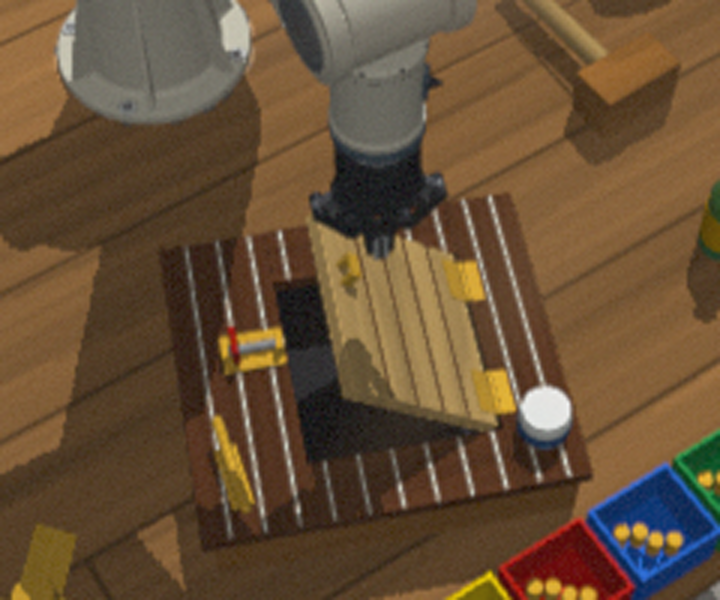

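The wrist view shows the shut fingers at (315,260), keeper at (280,178), lid corner at (235,65), and red tab near (172,152). I'll refine the tab and lid corner from the enlarged image.

Run:
```python
import cv2
a=cv2.imread("pics/w1.png")[50:200,150:340]; cv2.imwrite("pics/w1c.png",cv2.resize(a,None,fx=4,fy=4,interpolation=cv2.INTER_CUBIC))
```

```text
(no output)
```

View pics/w1c.png

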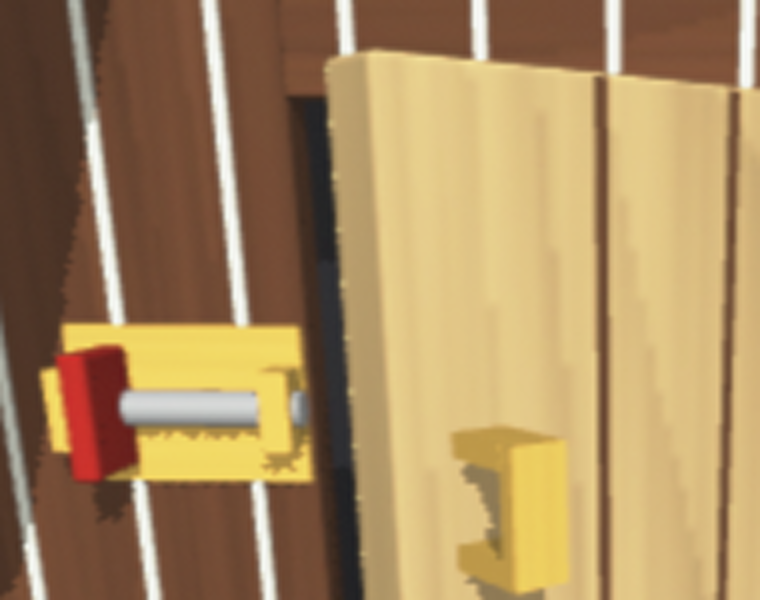

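```bash
cat > fit2.py <<'E'
import fit; from fit import *
F["wrist"]=dict(np.load("pics/wrist1.npz"))
W=lambda u,v:np.array([150+(u+.5)/4-.5,50+(v+.5)/4-.5])
def res2(p):
    a=res(p)
    lidc=(-108,120-198*np.cos(p[3]),90+198*np.sin(p[3]))
    t=(-30,-142+p[4],122)
    w=proj("wrist",D(p,[lidc,(-110,-80,90),t]))-np.array([W(372,52),W(290,97),W(82,415)])
    b=np.r_[proj("top",D(p,[t]))[0]-tab[1]]
    return np.r_[a,w.ravel()*.7,b]
s=least_squares(res2,[580,-47,-.38,.7,5],loss="soft_l1"); p=s.x
if __name__=="__main__":
    print(p,np.round(res2(p).reshape(-1,2),1).tolist())
    for n,a in dict(press=(20,-10,90),tab=(-30,-142+p[4],122),prepush=(-30,-142+p[4]-4-15-12,105),home=(-30,-97-4-15,105)).items(): print(n,D(p,[a]).round(1))
E
python3 fit2.py
```

```text
(-180, -200) (array([ 340.6746654 , -165.23692277,   92.02317299]), np.float64(0.47861115166210766))
(-180, 200) (array([486.16001571, 204.41485598,  84.27219111]), np.float64(0.18162636874893678))
(180, 200) (array([817.20308552,  74.35556216,  72.08961729]), np.float64(0.045444574224461576))
(180, -200) (array([ 672.64942072, -296.09486058,   89.17727516]), np.float64(0.031090029754921034))
lid -108 (array([464.94492979, -39.10790572, 214.2516542 ]), np.float64(2.2110887223574878))
lid 108 (array([ 669.40620072, -122.02962506,  206.97038317]), np.float64(0.7897397985717589))
tab (array([ 498.50455031, -160.17109904,  137.433319  ]), np.float64(0.14194510423612883))
[ 5.80694535e+02 -4.71301181e+01 -3.84228960e-01  6.87657087e-01
  7.89182311e+00] [[-0.6, -0.1], [0.7, -0.6], [0.8, -0.7], [-1.2, 0.5], [0.7, -2.3], [1.1, -0.0], [-0.6, 0.2], [-0.7, -0.8], [-1.1, 0.3], [0.2, -2.3], [-2.7, -2.1], [-1.6, -0.5], [-2.8, -0.9], [1.0, 0.5], [-0.2, 0.3], [-0.3, -0.9]]
press [[595.5 -63.9  90. ]]
tab [[ 502.6 -160.2  122. ]]
prepush [[ 491. -189.  105.]]
home [[ 509.4 -143.4  105. ]]
```

```bash
python3 -m creep '[[0,0,0,-20,-30,0,1],[0,0,0,0,0,20,1],[0,0,0,0,0,20,1],[0,0,0,0,0,20,1],[0,0,0,0,0,8,1],[0,0,0,0,0,8,1],[0,0,0,0,0,8,1]]'
python3 - <<'E'
from rig import sense
print(sense()["contact_force"],sense()["tcp_rot"],sense()["eef_pos"])
E
```

```text
clock: 2.5
eef_pos: [597.3, -67.8, 378.1]
tcp_rot: [-3.139, 0.001, 2.761]
contact_force: [-0.0, -0.2, 2.5]
opening: -0.003
[-0.03274613 -0.22195177  2.54540856] [-3.13863159e+00  9.46368677e-04  2.76131291e+00] [597.25769359 -67.79297179 378.06258648]
```

Contact is just starting (TCP z 378, as predicted). Pushing down.

```bash
python3 -m creep '[[0,0,0,0,0,10,1],[0,0,0,0,0,12,1],[0,0,0,0,0,12,1],[0,0,0,0,0,12,1],[0,0,0,0,0,12,1]]'; python3 -m creep '[[0,0,0,0,0,10,1],[0,0,0,0,0,10,1],[0,0,0,0,0,10,1],[0,0,0,0,0,8,1]]'
```

```text
clock: 2.92
eef_pos: [598.9, -66.9, 319.4]
tcp_rot: [-3.14, 0.009, 2.763]
contact_force: [0.3, -2.2, 4.7]
opening: 0.004
clock: 3.25
eef_pos: [599.0, -67.2, 277.1]
tcp_rot: [-3.139, 0.009, 2.764]
contact_force: [-1.1, -1.4, 3.3]
opening: 0.001
```

```bash
python3 -m creep '[[0,0,0,0,0,5,1],[0,0,0,0,0,5,1],[0,0,0,0,0,3,1]]';  python3 -m creep '[[0,0,0,0,0,3,1],[0,0,0,0,0,3,1]]'; python3 -m creep '[[0,0,0,0,0,3,1],[0,0,0,0,0,3,1]]'
```

```text
clock: 3.5
eef_pos: [599.1, -67.4, 263.1]
tcp_rot: [-3.139, 0.007, 2.764]
contact_force: [-17.8, 1.3, 59.7]
opening: -0.0
clock: 3.67
eef_pos: [599.2, -67.4, 263.2]
tcp_rot: [-3.139, 0.006, 2.764]
contact_force: [-14.3, 1.6, 36.8]
opening: -0.003
clock: 3.83
eef_pos: [599.1, -67.4, 263.2]
tcp_rot: [-3.139, 0.007, 2.764]
contact_force: [-11.9, 0.3, 33.3]
opening: 0.001
```

The lid reached its stop with the tip at z≈89.8. I'll lift off and look.

```bash
python3 -m creep '[[0,0,0,0,0,0,1],[0,0,0,0,0,-10,1],[0,0,0,0,0,-25,1],[0,0,0,0,0,-35,1],[0,0,0,0,0,-35,1],[0,0,0,0,0,-15,1],[0,0,0,0,0,0,1]]'
python3 - <<'E'
from rig import grab_frame
import cv2,numpy as np
f=grab_frame("wrist");cv2.imwrite("pics/w2.png",f["color"][:,:,::-1]);np.savez("pics/wrist2.npz",**f)
f=grab_frame("scene");a=f["color"][140:300,230:420,::-1];cv2.imwrite("pics/s2.png",cv2.resize(a,None,fx=3.7,fy=3.7,interpolation=cv2.INTER_CUBIC))
E
```

```text
clock: 4.42
eef_pos: [597.4, -65.8, 389.6]
tcp_rot: [-3.14, 0.003, 2.763]
contact_force: [0.5, -0.2, -0.1]
opening: -0.001
```

View pics/w2.png

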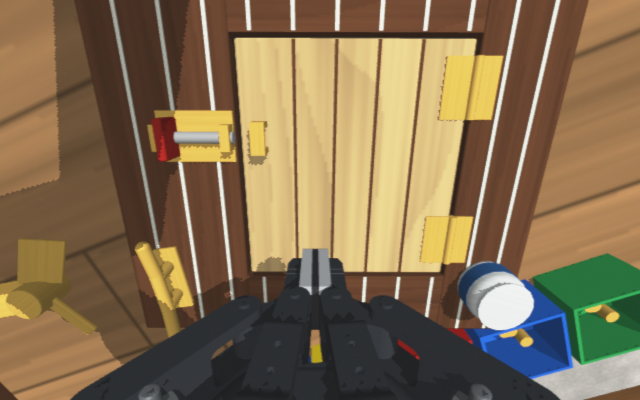

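View pics/s2.png

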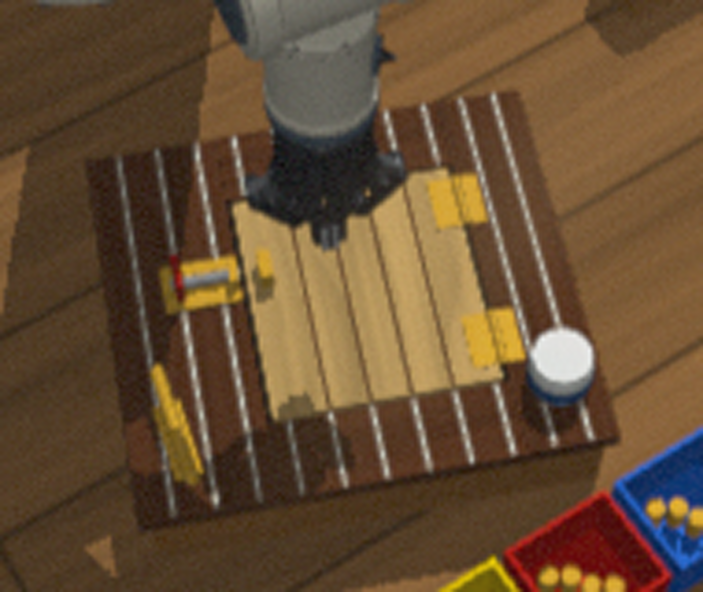

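The lid is flush, and in w2 the tab sits at about (160,137), not moved. I'll go behind the tab.

```bash
python3 -m creep '[[0,0,0,10,-28,0,1],[0,0,0,10,-30,0,1],[0,0,0,10,-32,0,1],[0,0,0,10,-32,0,1],[0,0,0,10,-30,0,1],[0,0,0,2,-5,0,1],[0,0,0,0,0,10,1],[0,0,0,0,0,0,1]]'
python3 - <<'E'
from rig import grab_frame
import cv2,numpy as np
f=grab_frame("wrist");cv2.imwrite("pics/w3.png",f["color"][:,:,::-1]);np.savez("pics/wrist3.npz",**f)
E
```

```text
clock: 5.18
eef_pos: [483.1, -194.2, 362.4]
tcp_rot: [-3.14, -0.018, 2.765]
contact_force: [-0.4, 0.4, 0.1]
opening: 0.001
```

View pics/w3.png

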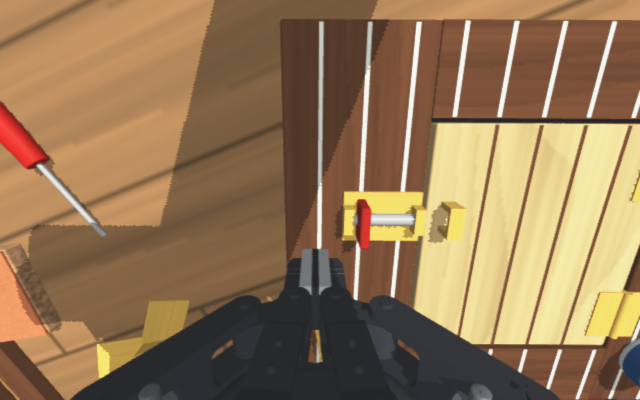

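Run:
```python
import cv2,numpy as np
a=cv2.imread("pics/w3.png")[180:260,320:440]; b=cv2.imread("pics/w2.png")[90:170,130:250]
cv2.imwrite("pics/wc.png",np.vstack([cv2.resize(x,None,fx=3.7*1.6,fy=3.7,interpolation=cv2.INTER_CUBIC) if 0 else cv2.resize(x,None,fx=3.7,fy=3.7,interpolation=cv2.INTER_CUBIC) for x in(a,b)]))
```

```text
(no output)
```

View pics/wc.png

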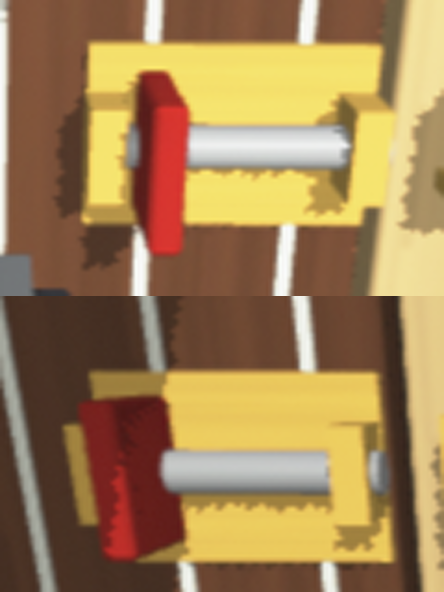

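```bash
python3 - <<'E' | tail -4
from fit2 import *
for n in (2,3): F[f"w{n}"]=dict(np.load(f"pics/wrist{n}.npz"))
us={"w2":(158.5,139.5),"w3":(365.8,228.5)}
s=least_squares(lambda P:np.concatenate([proj(n,[P])[0]-u for n,u in us.items()]),[500,-160,120]);print(s.x,s.fun)
c,si=np.cos(p[2]),np.sin(p[2]); 
def loc(x,y): d=np.array([x-p[0],y-p[1]]); return d@[c,si],d@[-si,c]
print("tab in deck",loc(*s.x[:2]))
from rig import sense
e=sense(); R_=R.from_euler("xyz",e["tcp_rot"]).as_matrix(); tip=e["eef_pos"]+R_[:,2]*173.4
print("tip",tip,"deck",loc(*tip[:2])); print(e["tcp_rot"])
E
```

```text
[ 502.5102533  -160.54277223  122.8965937 ] [ 0.05189018 -0.13008212 -0.05096368  0.12690407]
tab in deck (np.float64(-29.97158646675346), np.float64(-134.45042190885246))
tip [ 480.74826922 -193.10594802  189.7914336 ] deck (np.float64(-37.94072990142731), np.float64(-172.7967010202015))
[-3.14028614 -0.01762709  2.76584995]
```

The triangulated tab top is at deck (-30,-134.5), z 123, so travel is about 7.5 mm. That agrees with the text. Descending behind it.

```bash
python3 -m creep '[[0,0,0,-8,0,15,1],[0,0,0,0,0,20,1],[0,0,0,0,0,20,1],[0,0,0,0,0,14,1],[0,0,0,0,0,6,1],[0,0,0,0,0,0,1]]'; python3 - <<'E' | tail -1
from fit2 import *
from rig import sense
e=sense(); t=e["eef_pos"]+R.from_euler("xyz",e["tcp_rot"]).as_matrix()[:,2]*173.4; d=t[:2]-p[:2];c,s_=np.cos(p[2]),np.sin(p[2]);print(t,d@[c,s_],d@[-s_,c])
E
```

```text
clock: 5.73
eef_pos: [495.4, -191.2, 282.6]
tcp_rot: [3.141, -0.018, 2.772]
contact_force: [-0.2, 0.9, 0.2]
opening: 0.003
[ 492.63841785 -189.98302663  109.20238261] -28.088128696030516 -165.4445229773548
```

```bash
python3 -m creep '[[0,0,0,0,6,3,1],[0,0,0,0,6,0,1],[0,0,0,0,6,0,1]]'; python3 -m creep '[[0,0,0,0,6,0,1],[0,0,0,0,6,0,1],[0,0,0,0,5,0,1]]'
```

```text
clock: 5.98
eef_pos: [503.3, -172.7, 279.7]
tcp_rot: [3.141, -0.018, 2.773]
contact_force: [-1.3, -2.2, -1.5]
opening: 0.001
clock: 6.23
eef_pos: [510.6, -154.8, 281.2]
tcp_rot: [-3.141, -0.016, 2.774]
contact_force: [-0.5, -1.4, -0.8]
opening: -0.004
```

```bash
cat > tip.py <<'E'
from fit2 import *
from rig import sense
e=sense(); t=e["eef_pos"]+R.from_euler("xyz",e["tcp_rot"]).as_matrix()[:,2]*173.4; d=t[:2]-p[:2];c,s_=np.cos(p[2]),np.sin(p[2]);print(t,d@[c,s_],d@[-s_,c],e["contact_force"])
E
python3 tip.py | tail -1
```

```text
[ 507.9756339  -153.84740882  107.78692869] -27.41441884004313 -126.19456519726103 [-0.45648725 -1.41380374 -0.80638105]
```

```bash
python3 -m creep '[[0,0,0,0,5,0,1],[0,0,0,0,4,0,1]]'; python3 -m creep '[[0,0,0,0,3,0,1],[0,0,0,0,3,0,1]]';  python3 tip.py | tail -1
```

```text
clock: 6.4
eef_pos: [514.4, -145.1, 281.9]
tcp_rot: [-3.141, -0.015, 2.774]
contact_force: [-1.2, -2.3, -0.8]
opening: -0.001
clock: 6.57
eef_pos: [516.0, -140.8, 282.1]
tcp_rot: [-3.134, -0.014, 2.778]
contact_force: [-10.3, -31.5, -0.5]
opening: -0.007
[ 513.23202094 -141.0796762   108.67841804] -27.32720032644041 -112.38742958609996 [-10.29183961 -31.54126201  -0.48502634]
```

Force rose to 33 N against the stop. I'll back off along -y, raise the tool and look.

```bash
python3 -m creep '[[0,0,0,0,-8,0,1],[0,0,0,0,-15,0,1],[0,0,0,0,-10,0,1],[0,0,0,0,0,-25,1],[0,0,0,0,0,-35,1],[0,0,0,0,0,-35,1],[0,0,0,0,0,-15,1],[0,0,0,0,0,0,1]]'
python3 - <<'E'
from rig import grab_frame
import cv2,numpy as np
f=grab_frame("wrist");cv2.imwrite("pics/w4.png",f["color"][:,:,::-1]);np.savez("pics/wrist4.npz",**f)
f=grab_frame("scene");cv2.imwrite("pics/s4.png",f["color"][:,:,::-1])
E
```

```text
clock: 7.23
eef_pos: [505.6, -172.9, 396.4]
tcp_rot: [-3.136, -0.016, 2.776]
contact_force: [-0.0, -0.3, -0.5]
opening: -0.004
```

View pics/w4.png

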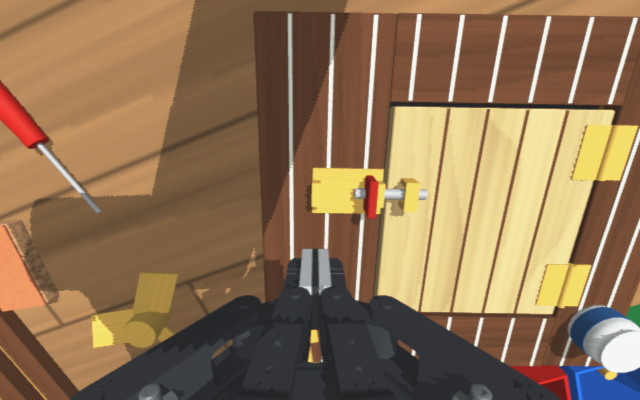

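View pics/s4.png

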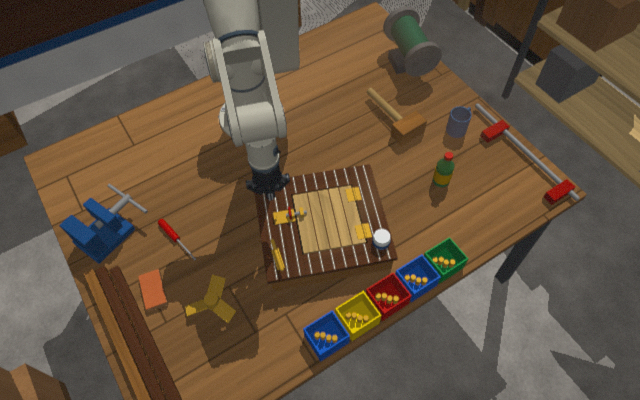

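Run:
```python
import cv2,numpy as np
cv2.imwrite("pics/w4c.png",cv2.resize(cv2.imread("pics/w4.png")[90:240,300:440],None,fx=4,fy=4,interpolation=cv2.INTER_CUBIC))
```

```text
(no output)
```

View pics/w4c.png

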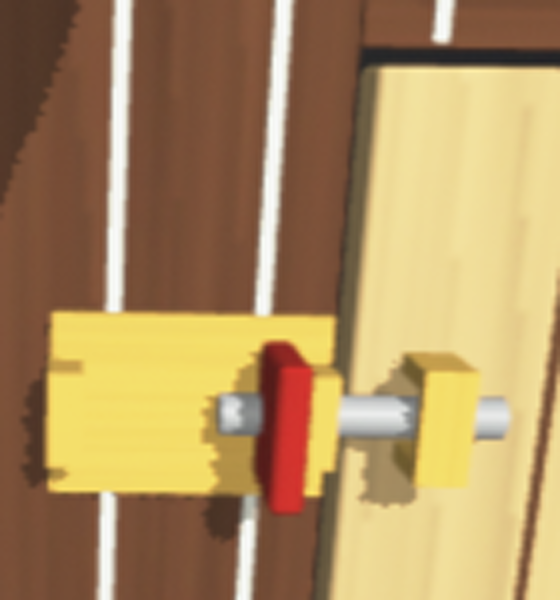

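Tab top middle is at crop (291,437) and the opening corner at (362,48). I'll project them onto their known heights.

```bash
python3 - <<'E' | tail -3
from fit2 import *
f=dict(np.load("pics/wrist4.npz"))
c,s_=np.cos(p[2]),np.sin(p[2])
def on(u,z):
    d=f["T"][:3,:3]@np.linalg.inv(f["mtx"])@[*u,1]; o=f["T"][:3,3]; P=o+d*(z-o[2])/d[2]; q=P[:2]-p[:2]; return q@[c,s_],q@[-s_,c]
C=lambda u,v:(300+(u+.5)/4-.5,90+(v+.5)/4-.5)
print("tab (expect -30,-97)",on(C(291,437),122)); print("opening corner (-110,-80)",on(C(360,46),90)); print("deck corner (-180,-200)",on((254,12),90))
E
```

```text
tab (expect -30,-97) (np.float64(-30.460507473344826), np.float64(-96.99415759907808))
opening corner (-110,-80) (np.float64(-111.23394282874173), np.float64(-82.35283011483811))
deck corner (-180,-200) (np.float64(-177.73990519938747), np.float64(-199.19773152636245))
```

```bash
python3 -c "
from rig import job,sense
print(sense()['contact_force']);print(job.sign_off())"
```

```text
[ 0.57763309  0.10491431 -0.61511722]
the job is handed in; nothing more can be done
None
```

The hatch is shut and bolted, and I handed the job in at about 7.3 s. Sign-off gave no verdict, so what follows is from my own checks.

- **Lid:** I pushed it down with the shut fingertips until it met its stop, with the tips at z ≈ 89.8 mm against the deck top at 90. The force at the tool peaked at about 60 N on reaching the stop. The pictures afterwards show the lid flush.
- **Bolt:** I then pushed the red tab along the deck's +y until it met its stop at about 33 N. The last wrist picture puts the tab at deck y −97.0 mm, which is about 45 mm of travel, with the rod through the keeper.
- **Deck:** Its measured corners are within about 2.5 mm of where they were, which is the camera error.
- **Other things:** I saw nothing else moved in the last scene picture, by eye only.
- **Robot:** It stands clear, with about 0 N at the tool.

One disagreement early on: my first two-view heights for the deck corners were 72–92 mm instead of 90, because I picked them from blurry far views. The combined fit and the wrist views corrected this; the tab's measured height was 123 mm against the stated 122.

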